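Set the gauge pointer to the peaked rider

TASK

On the setting gauge, turn the black bar knob until the pointer stands opposite the roof-shaped (peaked) rider on the scale, not the flat-topped one, then let go of the knob. Move the pointer with the knob only, not by pushing its carriage, and leave the knob of the magnetic base at the side alone.

Things in the scene. Friction and masses are not known exactly. Their poses are not given: they have to be found in the camera images.
- knob_grip (a point): Grip point of the gauge's black bar knob, on its vertical axis, 64 mm above the bench, 8 mm below the bar's top. Bar 42 mm long (x axis), 14 wide (y), 32 high, on a disc of radius 22 whose top is 22 mm below this point. It turns +-1.5 rad from mid-range (bar square to the scale), starts within 0.16, stays where left (0.05 N m). Counter-clockwise from above drives the pointer to its +y, 50 mm per rad.
- pointer: Small black arrow on an aluminium carriage (20 x 26 x 16 mm, top 32 mm above the bench) that slides along the gauge beyond the knob, geared to it. Origin at the arrow's tip, 25 mm above the bench; x out of the arrow, away from the knob, y along the scale to the left. The gauge is a dark steel plate, 110 x 240 x 14 mm, fixed to the bench, with a grey housing 28 mm high under the knob.
- peak_rider: The mark: fixed brass rider on the scale, 30 mm wide along it, 16 deep, 34 high, with a roof-shaped top; the ridge is its middle. 35 to 49 mm left or right of mid-scale. Origin at the centre of its underside, 18 mm above the bench, 12 mm beyond the line of the pointer's tip; axes as the pointer's. The other rider, on the other half, is brass, flat-topped, 12 mm high, and is not the mark.
- mag_base_knob (a joint): Bow knob on top of a grey steel magnetic base (58 x 51 mm, 80 mm high) standing to the left of the gauge; rad, 0 = off as found, 1.57 = on. It plays no part and stays off.

How it is judged:
By the outcome, as a careful person would: the job done as asked, in the order asked, and still so for the second after the job is handed in, with the robot touching nothing.
It also fails if it takes over 32 s, if anything falls off the work surface, if the arm or the gripper's body presses on something with over 40 N, if the wrist force passes 120 N, or if a joint passes its speed limit or range.

ROBOT

A 6-joint arm with a two-finger parallel gripper is mounted at the origin on the work surface; the furniture and walls round the work are solid. World frame = base frame: x ahead of the robot, y to its left, z up, the work surface at z = 0. Lengths are in mm, angles in rad, forces in N, time in s.
With the tool pointing down it reaches from about 325 to 850 mm from the base axis. Payload 4.4 kg.
Tool frame: the origin (TCP) lies midway between the tips of the shut fingers; the grasp point (between the pads) lies 19 mm behind it; x points along the fingers, z is the direction in which the jaws open and shut, and the axes are right-handed (so a half turn about x gives the same grasp; the last joint's range is limited). The gripper opens to 94 mm and grips with 3 to 60 N. Pads are 16 mm wide; open, the fingers measure 119 mm over their backs; the gripper's body (75 mm by 177 mm) begins 78 mm behind the grasp point.
Start: joints at [1.161, 0.207, 1.542, -0, 1.393, -0.15], TCP at [147.72, 555.703, 205.447] pointing down, gripper open.
Joint ranges: [-2.73, 2.73], [-0.86, 2.22], [0.23, 2.46], [-1.11, 4.25], [0.08, 2.63], [-2.82, 2.82]. Speed limits (rad/s): [2.79, 2.79, 3.14, 3.14, 3.14, 3.14].

INTERFACE

Orientations are given as a rotation vector (axis times angle).
In Python, from workcell import ctrl gives the robot as it stands.
- The arm moves only by the tool servo_tool, never from a script. Its argument "increments" is a list of rows, each a list of 7 numbers: the closure in counts, from 0 (fully open) to 255 (shut), then the shift along the tool's x, y, z in cm, then the turn, a rotation vector about the tool's x, y, z in rad. In form: [[hand, dx, dy, dz, wx, wy, wz], ...]. A call has 1 to 8 rows; each row shifts and turns the pose as measured when the row begins, along the tool's axes as they then stand; what a row does not reach is not made up. A row lasts 1/8 s, in which the tool goes at most 62.5 mm and 10.7 degrees, less where a joint would pass 70% of its speed; a pose out of reach is approached as far as the arm can. A call with a gripper value outside its range is refused whole. The fingers move at their own pace and stop on an object; the grip force is fixed at half the most. Time passes only in rows, so rows that do not move let the fingers close. It gives the time, the measured TCP pose, the force and the opening at its end, in the units of the state.
- ctrl.observe(): the state, without advancing time (a new reading comes with each control period).
- ctrl.camera(name): name is "scene" or "side" or "wrist"; returns a dict with "color" (420x560x3 uint8, red, green, blue), "z_map" (420x560 float32, mm along the optical axis (not along the pixel's ray), 0 where there is no reading), "camera_matrix" (3x3 intrinsics, pixels), "T" (4x4, takes a point from camera to world coordinates); the wrist camera has in their place "hand_eye" (4x4, takes a point from camera to tool coordinates, whose origin is the TCP and whose axes are the tool frame's). Camera axes: x right, y down, z forward; pixel columns grow to the right and rows downward; lengths in mm; the calibration is good to about 2 mm. A picture is of the moment at which its call begins: read the wrist's pose just before it.
- ctrl.sign_off(): hands the job in, once; it reports no verdict.
The state is a dict: "time": time; "joint_pos": joint angles; "joint_vel": joint speeds; "joint_efforts": joint torques, N m; "position": TCP position; "tool_rot": TCP orientation; "wrist_force": force on the tool from outside, world axes, zero at the start; "ft_torque": the same for the moment, N m; "opening": opening from 0.0 (shut) to 1.0 (fully open).
Only numpy, scipy, OpenCV 4.12 (cv2) and the standard library are available. Lean on these libraries where they do the work, as an engineer would, in place of code of your own. Each camera call takes 0.05 s, during which the arm holds its last target.

## Working session

There is one attempt and no reset: what is moved stays moved. The work goes in short steps, Python scripts to look and compute and a tool call to move; the robot and the scene stay as the last step left them, time stands still between calls to the robot, and variables do not carry over. Pictures are saved under pics/ and viewed, and the job is handed in when it is done.

Besides the shell and the picture viewer there is one more tool, called after "Request:" as name([rows], argument=value, ...), one row to a line, values as JSON. servo_tool: Moves the arm, as the interface text tells. Its arguments: {"type":"object","properties":{"increments":{"type":"array","items":{"type":"array","items":{"type":"number"}}}},"required":["increments"]}

```bash
mkdir -p pics && ls && cat > h.py <<'E'
import numpy as np, cv2
from scipy.spatial.transform import Rotation as R
from workcell import ctrl
def save(n,im): cv2.imwrite('pics/'+n+'.png',cv2.cvtColor(im,cv2.COLOR_RGB2BGR))
def wT(st):
    T=np.eye(4);T[:3,:3]=R.from_rotvec(st['tool_rot']).as_matrix();T[:3,3]=st['position'];return T
def grab(n):
    st=ctrl.observe();c=ctrl.camera(n)
    T=c['T'] if 'T' in c else wT(st)@np.array(c['hand_eye'])
    return c['color'],np.array(c['z_map']),np.array(c['camera_matrix']),np.array(T)
def cloud(z,K,T):
    v,u=np.mgrid[:z.shape[0],:z.shape[1]]
    p=np.stack([(u-K[0,2])/K[0,0]*z,(v-K[1,2])/K[1,1]*z,z],-1)
    return p@T[:3,:3].T+T[:3,3]
def ray(u,v,K,T,h):
    d=T[:3,:3]@np.linalg.inv(K)@np.array([u,v,1.]);o=T[:3,3];return o+d*(h-o[2])/d[2]
def proj(p,K,T):
    q=T[:3,:3].T@(np.array(p)-T[:3,3]);q=K@q;return q[:2]/q[2]
E
python3 - <<'E'
from h import *
st=ctrl.observe();print({k:np.round(v,3) for k,v in st.items()})
d={}
for n in ['scene','side','wrist']:
    c,z,K,T=grab(n);save(n+'0',c);np.savez('pics/'+n+'0.npz',c=c,z=z,K=K,T=T);print(n,np.round(T,3).tolist(),K.tolist())
E
```

```text
pics
{'time': np.float64(0.0), 'joint_pos': array([ 1.161,  0.207,  1.543,  0.   ,  1.394, -0.15 ]), 'joint_vel': array([-0.002,  0.001, -0.001, -0.001,  0.   ,  0.001]), 'joint_efforts': array([-1.0000e-03, -3.7086e+01, -2.8142e+01,  7.0000e-02,  3.6000e-02,
       -0.0000e+00]), 'position': array([147.378, 554.956, 204.309]), 'tool_rot': array([-1.017,  1.323,  1.015]), 'wrist_force': array([ 0.123,  0.351, -0.081]), 'ft_torque': array([-0.034,  0.012,  0.008]), 'opening': np.float64(1.002)}
scene [[0.614, -0.574, 0.542, 83.83], [-0.789, -0.46, 0.406, -168.415], [0.016, -0.677, -0.736, 698.043], [0.0, 0.0, 0.0, 1.0]] [[448.80614605042166, 0.0, 281.0117665283548], [0.0, 448.80614605042166, 213.69331308943515], [0.0, 0.0, 1.0]]
side [[-0.973, -0.133, 0.189, 376.023], [-0.23, 0.483, -0.845, 907.42], [0.021, -0.866, -0.5, 505.569], [0.0, 0.0, 0.0, 1.0]] [[397.5462375653674, 0.0, 275.757267063337], [0.0, 397.5462375653674, 211.25211678423878], [0.0, 0.0, 1.0]]
wrist [[0.257, 0.941, 0.221, 82.632], [0.966, -0.25, -0.06, 570.968], [-0.001, 0.229, -0.973, 384.056], [0.0, 0.0, 0.0, 1.0]] [[353.73812104763886, 0.0, 291.24490175379253], [0.0, 353.73812104763886, 214.69739402976322], [0.0, 0.0, 1.0]]
```

View pics/scene0.png

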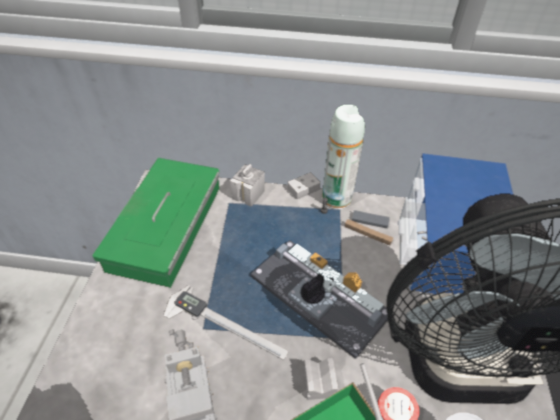

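View pics/side0.png

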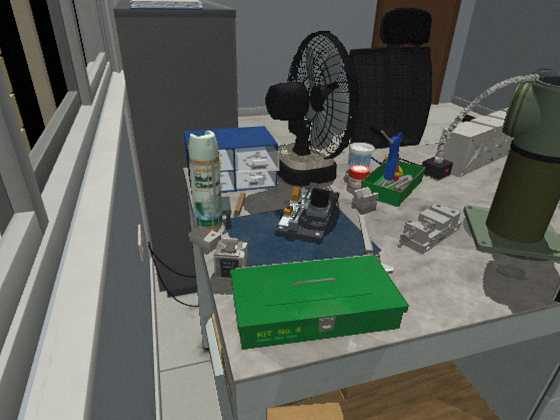

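View pics/wrist0.png

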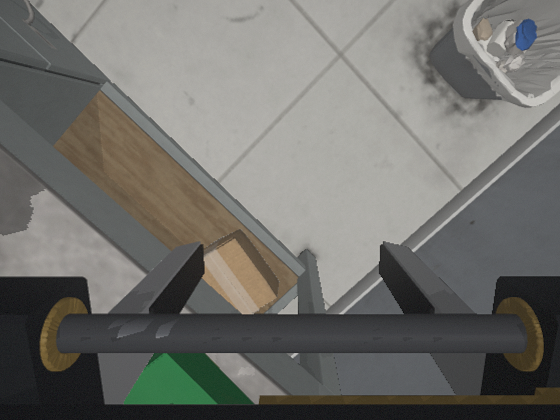

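The scene view shows the gauge around (320,295), with its knob at about (315,288) and brass riders near (318,260) and (352,281). The side view shows it near (305,212). I'll zoom in on both.

```bash
python3 - <<'E'
from h import *
for n,(x0,y0,x1,y1) in dict(scene=(235,225,405,365),side=(265,175,355,250)).items():
    d=np.load(f'pics/{n}0.npz');c=d['c'][y0:y1,x0:x1]
    s=min(800/(x1-x0),600/(y1-y0));save(n+'0z',cv2.resize(c,None,fx=s,fy=s,interpolation=cv2.INTER_CUBIC));print(n,s)
E
```

```text
scene 4.285714285714286
side 8.0
```

View pics/scene0z.png

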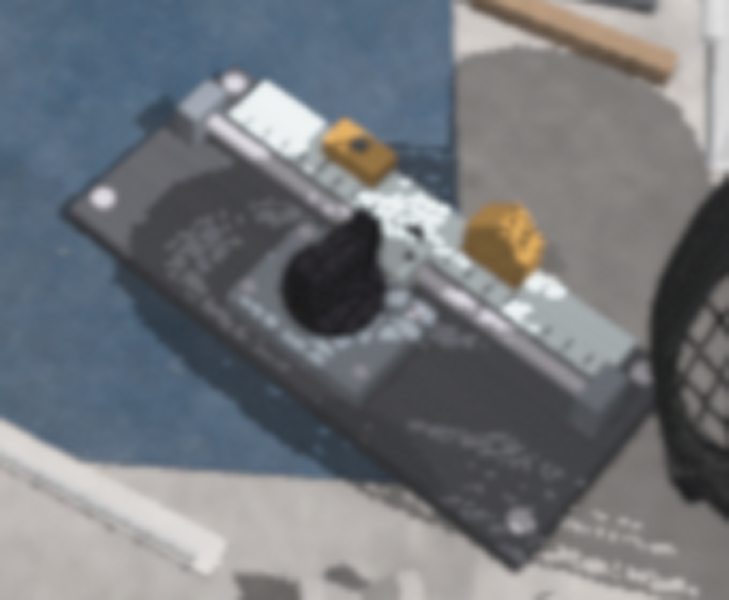

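View pics/side0z.png

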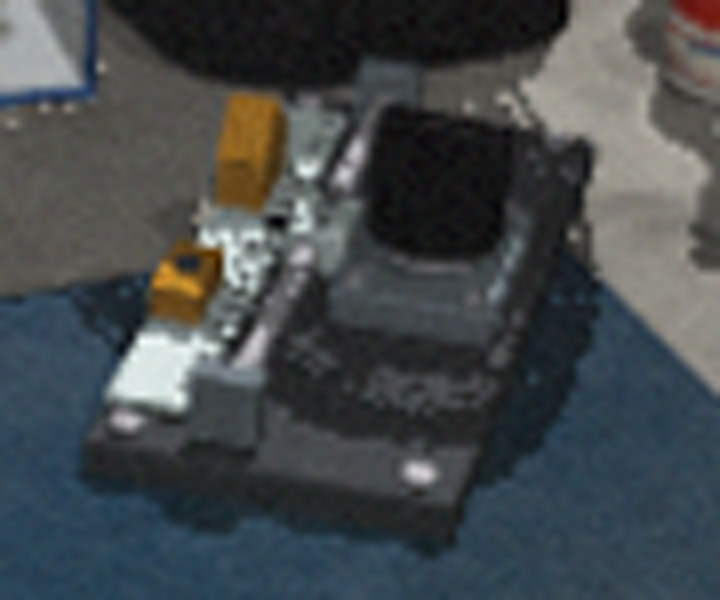

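The flat rider is at zoom (358,152), on the left half. The peaked rider is at zoom (505,243), on the right half, so the knob must turn clockwise. The fan is close to the gauge's right end. Next I'll measure the geometry.

```bash
python3 - <<'E'
from h import *
d=np.load('pics/scene0.npz');c,z,K,T=d['c'],d['z'],d['K'],d['T']
P=cloud(z,K,T)
s=800/170/ (800/170/4.285714)
f=lambda u,v:(u/4.285714+235,v/4.285714+225)
for n,u,v,h in [('L',65,210,14),('Top',235,72,14),('Bot',518,568,14),('screwTL',235,83,15),('screwL',103,197,15),('screwB',522,520,15),('screwR',642,370,15)]:
    print(n,np.round(ray(*f(u,v),K,T,h),1))
hsv=cv2.cvtColor(c,cv2.COLOR_RGB2HSV)
for n in ['scene','side']:
    d=np.load(f'pics/{n}0.npz');c,z,K,T=d['c'],d['z'],d['K'],d['T'];P=cloud(z,K,T)
    hsv=cv2.cvtColor(c,cv2.COLOR_RGB2HSV)
    m=((hsv[...,0]>10)&(hsv[...,0]<28)&(hsv[...,1]>150)&(hsv[...,2]>80)).astype(np.uint8)
    N,l,stt,cen=cv2.connectedComponentsWithStats(m)
    for i in range(1,N):
        if stt[i,4]>15:
            q=P[(l==i)&(z>0)]
            print(n,stt[i],cen[i].round(1),q.mean(0).round(1),'zmax',np.percentile(q[:,2],[2,50,98]).round(1))
# knob top region: points z 60-80
d=np.load('pics/scene0.npz');c,z,K,T=d['c'],d['z'],d['K'],d['T'];P=cloud(z,K,T)
roi=np.zeros(z.shape,bool);roi[262:312,290:335]=1
m=roi&(P[...,2]>62)&(z>0)
q=P[m];print('knobtop',len(q),q.mean(0),q.min(0),q.max(0))
print(cv2.minAreaRect(q[:,:2].astype(np.float32)))
for n in ['side']:
    d=np.load(f'pics/{n}0.npz');c,z,K,T=d['c'],d['z'],d['K'],d['T'];P=cloud(z,K,T)
    roi=np.zeros(z.shape,bool);roi[180:212,305:335]=1
    m=roi&(P[...,2]>62)&(z>0)
    q=P[m];print('knobtop',len(q),q.mean(0),q.min(0),q.max(0));print(cv2.minAreaRect(q[:,:2].astype(np.float32)))
E
```

```text
L [432.9 161.1  14. ]
Top [539.2 149.9  14. ]
Bot [415.1 -76.8  14. ]
screwTL [533.4 145.6  15. ]
screwL [447.7 152.2  15. ]
screwB [432.  -68.1  15. ]
screwR [517.9 -72.3  15. ]
side [209 158  10   5  17] [213.4 160.5] [682.9 162.4 169.4] zmax [167.7 169.6 171.5]
side [194 161  12   3  23] [199.7 162.3] [706.8 180.4 169.7] zmax [167.9 169.5 171.4]
side [395 165   8  12  51] [398.5 171.7] [ 261.8 -212.4   32.2] zmax [25.  32.2 40.4]
side [292 187   8  14  83] [295.5 193.2] [525.9  10.3  36. ] zmax [18.8 37.8 48.8]
side [284 205   9  10  52] [287.5 209.8] [531.3  81.9  25.8] zmax [18.2 27.2 29.1]
knobtop 220 [457.09232255  39.30948106  70.18153143] [437.82705335  31.39871247  62.21407259] [479.36070179  49.57776287  74.67209323]
((458.63916015625, 40.14722442626953), (14.297703742980957, 41.02414321899414), 82.1199951171875)
knobtop 84 [460.23314617  45.74277839  67.5784513 ] [440.23762371  33.48560815  62.00250258] [482.28932657  54.82778622  71.48826603]
((461.1418762207031, 44.30210876464844), (14.595807075500488, 41.85974884033203), 78.70321655273438)
```

```bash
python3 - <<'E'
from h import *
st=ctrl.observe();print('tool axes in world (cols x,y,z)',wT(st)[:3,:3].round(3).tolist())
for n in ['scene','side']:
    d=np.load(f'pics/{n}0.npz');c,z,K,T=d['c'],d['z'],d['K'],d['T'];P=cloud(z,K,T);ok=z>0
    Q=P[ok]
    # obstacle map: max z per 50mm cell
    print(n)
    for x in range(250,750,50):
        r=[]
        for y in range(-250,650,50):
            m=(Q[:,0]>=x)&(Q[:,0]<x+50)&(Q[:,1]>=y)&(Q[:,1]<y+50)&(Q[:,2]<700)
            r.append('%4d'%np.percentile(Q[m,2],99) if m.sum()>5 else '   .')
        print(x,' '.join(r))
g=np.load('pics/scene0.npz')
E
```

```text
tool axes in world (cols x,y,z) [[-0.001, -0.966, 0.257], [-0.002, 0.257, 0.966], [-1.0, 0.0, -0.002]]
scene
250    .    .    .   46    2    2   30   60   70    6    2   57   58    1    .    .    .    .
300    .  153  184   45   37    7    7    7   15   15   58   59   59   58    .    .    .    .
350   83  236  245   46   36    6    6    4    5    4   58   60   68   59    .    .    .    .
400  347  366  353  276   16   72   41   16   16    4   57   59   70   60   59    .    .    .
450  384  388  361   37   28   73   42   36   16    5    4   58   65   60   59    3    .    .
500  315  316  239   19   50   51   32   37   13    5    5   58   59   59   59    2    .    .
550  303  274  268  121  116    3    4    4    5    4   60   79   58   57    .    .    .    .
600  265  272  267  131  123    2    4    4    4    4   59   81    2    .    .    .    .  202
650    .    .  131  131  130   14   15  225  226   24   20    .    .    .    .  201  201  277
700    .    .  132  131  131  103   12  225  226   24    .    .    .  201  202  242  302  282
side
250  151  148   18   44    0    0    0   56   
[... 193 characters left out ...]
 1   56   57   66   56    0    .    .    .
400  308  359  349  281   13   70   66   13   13    1   55   57   67   57   55    0    .    .
450  391  385  354   34   26   70   63   34   15    1    0   55   66   57   55    0    .    .
500  396  354  238   32   48   48   30   34   25    1    1   55   56   56   55    0    .    .
550  360  271  262  122  119    0    1    2    2    2   56   77   55   55    0    .    .    .
600   66  270  265  128  120    0    0    2    2    1   57   76    0    .    .    .    .  199
650  128  223  129  129  127   77   12  223  222   21   20    0    .    .    .  199  199  279
700    .  128  129  128  128    9    8  222  223   21    .    .    .  198  199  242  413  346
```

```bash
python3 - <<'E'
from h import *
for n in ['scene','side']:
    d=np.load(f'pics/{n}0.npz');c,z,K,T=d['c'],d['z'],d['K'],d['T'];P=cloud(z,K,T);Q=P[z>0]
    m=(Q[:,2]>100)&(Q[:,2]<600)&(Q[:,0]>200)&(Q[:,0]<650)&(Q[:,1]>-200)&(Q[:,1]<120)
    q=Q[m]
    for x in range(350,620,20):
        s=q[(q[:,0]>=x)&(q[:,0]<x+20)]
        if len(s): 
            o=np.argsort(-s[:,1])[:4]; print(n,x,[tuple(s[i].round().astype(int)) for i in o])
E
```

```text
scene 390 [(np.int64(407), np.int64(-96), np.int64(223)), (np.int64(408), np.int64(-96), np.int64(226)), (np.int64(409), np.int64(-96), np.int64(230)), (np.int64(407), np.int64(-96), np.int64(220))]
scene 410 [(np.int64(415), np.int64(-91), np.int64(219)), (np.int64(415), np.int64(-91), np.int64(212)), (np.int64(414), np.int64(-91), np.int64(227)), (np.int64(414), np.int64(-91), np.int64(212))]
scene 430 [(np.int64(439), np.int64(-102), np.int64(201)), (np.int64(439), np.int64(-102), np.int64(206)), (np.int64(442), np.int64(-103), np.int64(205)), (np.int64(444), np.int64(-103), np.int64(204))]
scene 450 [(np.int64(450), np.int64(-104), np.int64(206)), (np.int64(452), np.int64(-104), np.int64(207)), (np.int64(453), np.int64(-105), np.int64(208)), (np.int64(451), np.int64(-105), np.int64(206))]
scene 470 [(np.int64(471), np.int64(-115), np.int64(233)), (np.int64(472), np.int64(-116), np.int64(233)), (np.int64(471), np.int64(-116), np.int64(214)), (np.int64(470), np.int64(-116), np.int64(193))]
scene 490 [(np.int64(491), np.int64(-136), np.int64(155)), (np.int64(490), np.int64(-137), np
[... 3016 characters left out ...]
t64(216)), (np.int64(568), np.int64(-129), np.int64(223)), (np.int64(565), np.int64(-129), np.int64(221))]
side 570 [(np.int64(589), np.int64(-46), np.int64(106)), (np.int64(588), np.int64(-52), np.int64(118)), (np.int64(588), np.int64(-53), np.int64(101)), (np.int64(588), np.int64(-53), np.int64(103))]
side 590 [(np.int64(609), np.int64(-38), np.int64(110)), (np.int64(610), np.int64(-40), np.int64(120)), (np.int64(607), np.int64(-40), np.int64(121)), (np.int64(607), np.int64(-40), np.int64(109))]
side 610 [(np.int64(629), np.int64(-21), np.int64(100)), (np.int64(624), np.int64(-22), np.int64(100)), (np.int64(622), np.int64(-24), np.int64(100)), (np.int64(627), np.int64(-25), np.int64(102))]
```

Request:
servo_tool([
  [0,0,-4.7,-4.0,-0.015,0,0],
  [0,0,-4.7,-4.0,-0.015,0,0],
  [0,0,-4.7,-4.0,-0.015,0,0],
  [0,0,-4.7,-4.0,-0.015,0,0],
  [0,0,-4.7,-4.0,-0.015,0,0],
])

```text
time: 0.78
position: [332.2, 304.9, 203.1]
tool_rot: [-1.083, 1.288, 1.081]
wrist_force: [2.1, 0.3, 0.1]
opening: 1.001
```

```bash
cat >> h.py <<'E'
def totool(target):
    st=ctrl.observe();T=wT(st);d=T[:3,:3].T@(np.array(target)-st['position'])
    za=np.arctan2(T[1,2],T[0,2]);print('t',st['time'],'pos',st['position'].round(1),'zang',round(za,4),'down',T[:3,0].round(4),'tool delta mm',d.round(1),'force',st['wrist_force'].round(1),'open',round(st['opening'],3));return d,za
E
python3 -c "
from h import *
totool([500,40,215]);print(ctrl.observe()['joint_pos'].round(3))"
```

```text
t 0.775 pos [332.2 304.9 203.1] zang 1.3985 down [-7.0e-04 -2.3e-03 -1.0e+00] tool delta mm [ -11.5 -210.7 -232.2] force [2.1 0.3 0.1] open 1.001
[ 0.551 -0.06   1.832 -0.002  1.371 -0.847]
```

Request:
servo_tool([
  [0,-0.3,-4.2,-4.6,-0.01,0,0],
  [0,-0.3,-4.2,-4.6,-0.01,0,0],
  [0,-0.2,-4.2,-4.6,-0.01,0,0],
  [0,-0.2,-4.2,-4.6,0,0,0],
  [0,-0.1,-3.0,-3.4,0,0,0],
  [0,0,0,0,0,0,0],
])

```text
time: 1.52
position: [495.6, 52.5, 213.9]
tool_rot: [-1.101, 1.276, 1.098]
wrist_force: [0.3, -0.2, 0.0]
opening: 1.002
```

```bash
python3 - <<'E'
from h import *
totool([459,40,205])
c,z,K,T=grab('wrist');save('wrist1',c);np.savez('pics/wrist1.npz',c=c,z=z,K=K,T=T)
E
```

```text
t 1.525 pos [495.6  52.5 213.9] zang 1.4229 down [ 5.0e-04 -1.8e-03 -1.0e+00] tool delta mm [  8.9  34.3 -17.8] force [ 0.3 -0.2  0. ] open 1.002
```

View pics/wrist1.png

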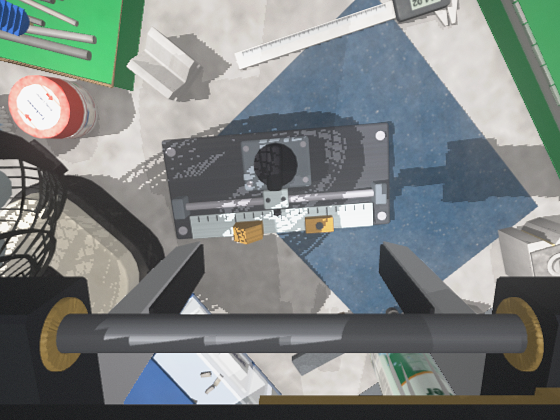

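The wrist view shows the gauge unobstructed: knob at (275,165), pointer near (277,211), peaked rider near (248,233), flat rider near (320,226). The screws are near (171,151), (380,135), (382,216) and (183,230). I'll zoom in to measure.

```bash
python3 - <<'E'
from h import *
d=np.load('pics/wrist1.npz');c,z,K,T=d['c'],d['z'],d['K'],d['T'];P=cloud(z,K,T)
x0,y0,x1,y1=155,115,400,250
s=800/(x1-x0);im=cv2.resize(c[y0:y1,x0:x1],None,fx=s,fy=s,interpolation=cv2.INTER_CUBIC);save('wrist1z',im);print(s)
x0,y0,x1,y1=225,190,345,250
s=800/(x1-x0);im=cv2.resize(c[y0:y1,x0:x1],None,fx=s,fy=s,interpolation=cv2.INTER_CUBIC);save('wrist1y',im);print(s)
hsv=cv2.cvtColor(c,cv2.COLOR_RGB2HSV)
m=((hsv[...,0]>8)&(hsv[...,0]<28)&(hsv[...,1]>120)&(hsv[...,2]>80)).astype(np.uint8);m[:190]=0;m[250:]=0
N,l,stt,cen=cv2.connectedComponentsWithStats(m)
for i in range(1,N):
    if stt[i,4]>15:
        q=P[(l==i)&(z>0)]
        print(stt[i],cen[i].round(1),q.mean(0).round(1),np.percentile(q[:,2],[2,50,98]).round(1))
roi=np.zeros(z.shape,bool);roi[135:195,245:305]=1
m=roi&(P[...,2]>60)
q=P[m].astype(np.float32);print('knob',len(q),q.mean(0),cv2.minAreaRect(q[:,:2]),np.percentile(q[:,2],[5,50,95]))
qq=q[:,:2]-q[:,:2].mean(0);w,V=np.linalg.eigh(qq.T@qq);print('pca long ang deg',np.degrees(np.arctan2(V[1,1],V[0,1])))
b=P[60:100,240:300].reshape(-1,3);print('bench z',np.median(b[:,2]))
E
```

```text
3.2653061224489797
6.666666666666667
[306 217  28  16 287] [319.1 224.9] [529.4  75.8  30.2] [28.7 30.1 31.7]
[233 224  30  20 392] [248.1 234.1] [524.3   1.9  44.9] [37.2 45.1 52.2]Traceback (most recent call last):
  File "<stdin>", line 16, in <module>
cv2.error: OpenCV(4.12.0) /io/opencv/modules/imgproc/src/convhull.cpp:143: error: (-215:Assertion failed) total >= 0 && (depth == CV_32F || depth == CV_32S) in function 'convexHull'
```

View pics/wrist1z.png

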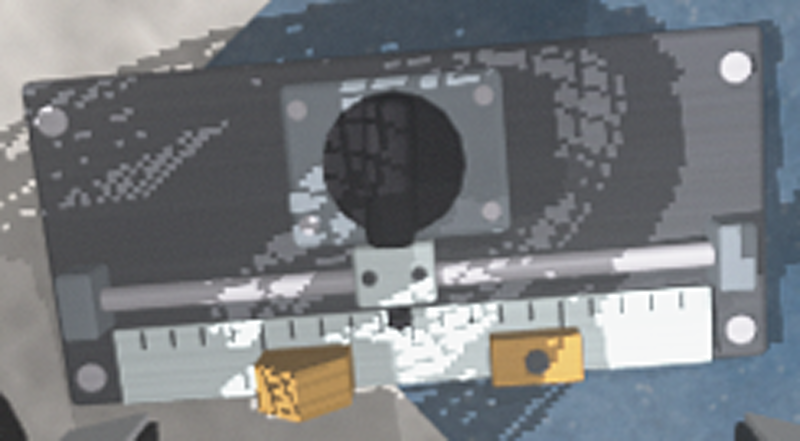

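View pics/wrist1y.png

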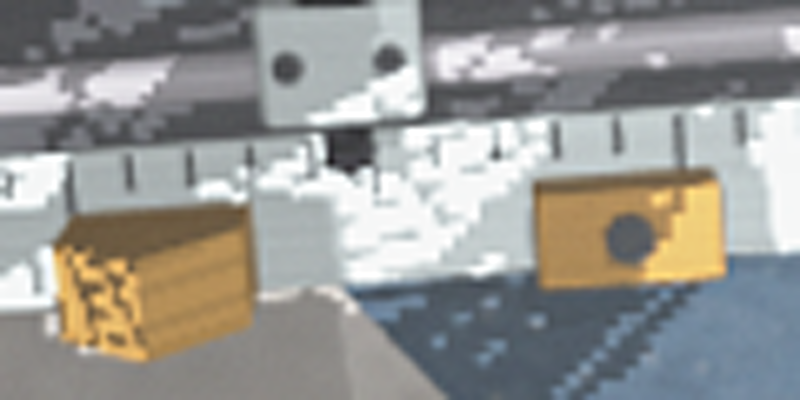

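```bash
python3 - <<'E'
from h import *
d=np.load('pics/wrist1.npz');c,z,K,T=d['c'],d['z'],d['K'],d['T'];P=cloud(z,K,T)
fz=lambda u,v:(155+(u+.5)/3.2653-.5,115+(v+.5)/3.2653-.5); fy=lambda u,v:(225+(u+.5)/6.6667-.5,190+(v+.5)/6.6667-.5)
S=[ray(*fz(u,v),K,T,15) for u,v in [(51,122),(736,67),(740,329),(91,377)]]
print(np.round(S,1))
S=np.array(S);yv=((S[1]-S[0])+(S[2]-S[3]))[:2];yv/=np.linalg.norm(yv);xv=np.array([yv[1],-yv[0]]);C=S.mean(0)[:2]
print('yaw',np.arctan2(xv[1],xv[0]),'C',C)
g=lambda p:(np.round((p[:2]-C)@xv,1),np.round((p[:2]-C)@yv,1))
print('edge-based yaw check (plate top edge)');a=ray(*fz(25,88),K,T,14);b=ray(*fz(762,30),K,T,14);e=(b-a)[:2];print(np.arctan2(-e[0],e[1]),np.linalg.norm(e))
for n,u,v,h in [('tip',352,172,25),('tip base L',330,130,25),('tip base R',374,128,25),('ridge front',140,265,52),('ridge back',150,357,52),('carr L',262,125,32),('carr R',425,115,32),('flat L',540,285,30),('flat R',724,272,30)]:
    p=ray(*fy(u,v),K,T,h);print(n,p.round(1),g(p))
roi=np.zeros(z.shape,bool);roi[135:195,245:305]=1
q=P[roi&(P[...,2]>60)];q=np.ascontiguousarray(q,dtype=np.float32);print('knob',len(q),q.mean(0),cv2.minAreaRect(np.ascontiguousarray(q[:,:2])),np.percentile(q[:,2],[5,50,95]))
t=q[q[:,2]>68];print(len(t),t.mean(0),cv2.minAreaRect(np.ascontiguousarray(t[:,:2])))
qq=t[:,:2]-t[:,:2].mean(0);w,V=np.linalg.eigh(qq.T@qq);print('pca long ang rad',np.arctan2(V[1,1],V[0,1]))
b=cv2.minAreaRect(np.ascontiguousarray(t[:,:2]));print('knob gauge',g(np.array(b[0])),g(t.mean(0)))
print('bench',np.median(P[60:100,240:300,2]))
save('k',cv2.resize((np.clip(P[135:195,245:305,2],0,80)*3).astype(np.uint8),None,fx=8,fy=8,interpolation=cv2.INTER_NEAREST))
E
```

```text
[[431.5 -68.7  15. ]
 [446.8 151.8  15. ]
 [532.9 145.4  15. ]
 [517.2 -74.5  15. ]]
yaw -0.07033000243221808 C [482.11123243  38.48151534]
edge-based yaw check (plate top edge)
-0.07141986493085016 236.74811539936553
tip [513.8  33.1  25. ] (np.float64(31.9), np.float64(-3.1))
tip base L [506.4  30.7  25. ] (np.float64(24.8), np.float64(-6.0))
tip base R [507.1  37.7  25. ] (np.float64(25.0), np.float64(1.0))
ridge front [517.1   1.4  52. ] (np.float64(37.5), np.float64(-34.5))
ridge back [5.315e+02 4.000e-01 5.200e+01] (np.float64(52.0), np.float64(-34.5))
carr L [502.6  20.9  32. ] (np.float64(21.7), np.float64(-16.1))
carr R [504.8  46.4  32. ] (np.float64(22.0), np.float64(9.5))
flat L [535.4  60.4  30. ] (np.float64(51.6), np.float64(25.6))
flat R [537.6  89.8  30. ] (np.float64(51.8), np.float64(55.1))
knob 713 [457.57687   40.924397  79.01934 ] ((452.1087646484375, 42.493019104003906), (19.992265701293945, 55.952754974365234), 70.67716979980469) [69.92341919 71.95989227 73.5111084 ]
710 [457.6282   40.91175  79.08276] ((452.1087646484375, 42.493019104003906), (19.992265701293945, 55.952754974365234), 70.67716979980469)
pca long ang rad 2.916952
knob gauge (np.float64(-30.2), np.float64(1.9)) (np.float64(-24.6), np.float64(0.7))
bench 1.3473360873881575
```

```bash
python3 - <<'E'
from h import *
d=np.load('pics/wrist1.npz');c,z,K,T=d['c'],d['z'],d['K'],d['T'];P=cloud(z,K,T)
xv=np.array([np.cos(-.0708),np.sin(-.0708)]);yv=np.array([-xv[1],xv[0]]);C=np.array([482.1,38.5])
roi=np.zeros(z.shape,np.uint8);roi[135:195,245:305]=1
m=((P[...,2]>66)&(P[...,2]<76)&(roi>0)).astype(np.uint8)
N,l,s,_=cv2.connectedComponentsWithStats(m);i=1+np.argmax(s[1:,4]);m=l==i
t=np.ascontiguousarray(P[m][:,:2],dtype=np.float32);r=cv2.minAreaRect(t);print(len(t),r,t.mean(0),s[i])
qq=t-t.mean(0);w,V=np.linalg.eigh(qq.T@qq);a=np.arctan2(V[1,1],V[0,1]);print('pca',a, a-np.pi if a>1.6 else a)
for p in [r[0],t.mean(0)]: print('gauge',(np.array(p)-C)@xv,(np.array(p)-C)@yv)
im=cv2.resize(c[135:195,245:305],None,fx=8,fy=8,interpolation=cv2.INTER_CUBIC);im=np.clip(im.astype(int)*2,0,255).astype(np.uint8);mm=cv2.resize(m.astype(np.uint8),None,fx=8,fy=8,interpolation=cv2.INTER_NEAREST)
cs,_=cv2.findContours(mm,0,2);cv2.drawContours(im,cs,-1,(255,0,0),1);save('k1',im)
E
```

```text
695 ((458.8411560058594, 39.990203857421875), (13.814338684082031, 40.85663986206055), 81.19637298583984) [458.2825   40.43461] [266 145  16  46 695]
pca 3.0011768 -0.1404159
gauge -23.305992545706967 -0.1588802690666541
gauge -23.89468531423961 0.2448912549159875
```

View pics/k1.png

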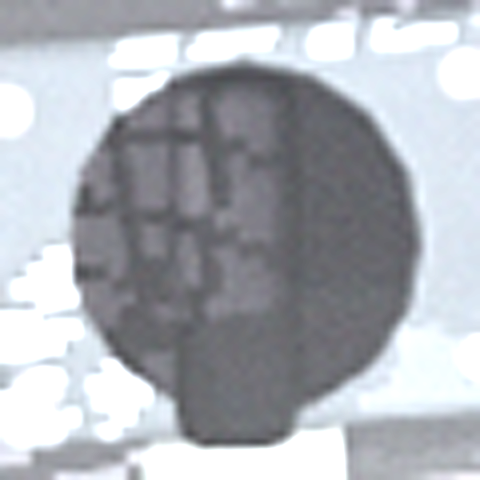

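Request:
servo_tool([
  [0,3.0,2.0,-1.0,0,0,0],
  [0,4.0,1.4,-0.8,0,0,0],
  [0,3.0,0,0,0,0,0],
  [0,1.5,0,0,0,0,0],
  [0,0,0,0,0,0,0],
])

```text
time: 2.2
position: [454.3, 46.7, 96.0]
tool_rot: [-1.105, 1.271, 1.107]
wrist_force: [-0.3, -0.1, 0.2]
opening: 0.997
```

```bash
python3 - <<'E'
from h import *
totool([458.7,40.1,46])
print(ctrl.observe()['joint_pos'].round(3))
E
```

```text
t 2.2 pos [454.3  46.7  96. ] zang 1.4318 down [-8.0e-04  1.4e-03 -1.0e+00] tool delta mm [50.  -5.3 -5.9] force [-0.3 -0.1  0.2] open 0.997
[-8.900e-02  8.200e-02  1.930e+00  1.000e-03  1.131e+00 -1.521e+00]
```

Request:
servo_tool([
  [0,1.0,-0.5,-0.6,0,0,0],
  [0,2.0,0,0,0,0,0],
  [0,0,0,0,0,0,0],
])

```text
time: 2.58
position: [462.5, 39.7, 68.0]
tool_rot: [-1.11, 1.266, 1.103]
wrist_force: [-1.1, 0.0, 0.1]
opening: 1.001
```

```bash
python3 - <<'E'
from h import *
totool([458.7,40.1,46])
c,z,K,T=grab('wrist');save('wrist2',c)
totool([458.7,40.1,46])
E
```

```text
t 2.575 pos [462.5  39.7  68. ] zang 1.4336 down [ 6.4e-03  5.0e-04 -1.0e+00] tool delta mm [22.   3.9 -0.2] force [-1.1  0.   0.1] open 1.001
t 2.625 pos [463.7  39.6  69. ] zang 1.4336 down [ 8.9e-03  2.0e-04 -1.0e+00] tool delta mm [23.   5.2 -0.2] force [ 0.5 -0.6 -0.1] open 0.998
```

View pics/wrist2.png

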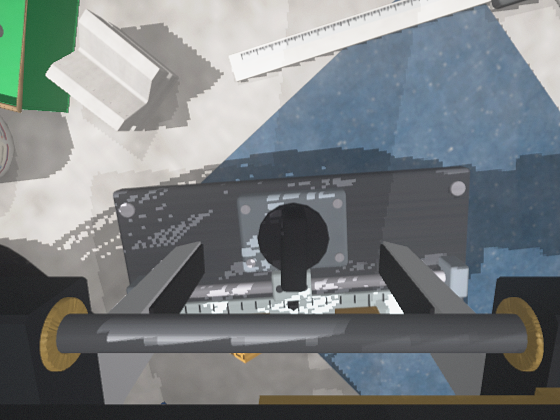

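The wrist view shows the knob bar midway between the open fingers, at about (293,250), with the jaws straddling it. I'll descend and close.

Request:
servo_tool([
  [0,1.5,0.4,0,0,0,0.008],
  [0,0.7,0,0,0,0,0],
  [0,0,0,0,0,0,0],
])

```text
time: 3.0
position: [461.6, 39.8, 47.3]
tool_rot: [-1.108, 1.267, 1.105]
wrist_force: [-0.5, -0.3, -0.8]
opening: 0.999
```

```bash
python3 - <<'E'
from h import *
totool([458.7,40.1,46])
E
```

```text
t 3.0 pos [461.6  39.8  47.3] zang 1.4334 down [ 4.1e-03  9.0e-04 -1.0e+00] tool delta mm [ 1.3  2.9 -0.1] force [-0.5 -0.3 -0.8] open 0.999
```

Request:
servo_tool([
  [100,0,0.25,0,-0.01,0,0],
  [160,0,0,0,0,0,0],
  [190,0,0,0,0,0,0],
  [190,0,0,0,0,0,0],
  [190,0,0,0,0,0,0],
])

```text
time: 3.62
position: [459.6, 40.2, 48.1]
tool_rot: [-1.117, 1.261, 1.112]
wrist_force: [-0.1, 0.3, 0.1]
opening: 0.503
```

```bash
python3 - <<'E'
from h import *
totool([458.7,40.1,46])
c,z,K,T=grab('wrist');save('wrist3',c[160:400,130:430])
E
```

```text
t 3.625 pos [459.6  40.2  48.1] zang 1.4442 down [ 5.9e-03  8.0e-04 -1.0e+00] tool delta mm [ 2.1  0.9 -0.2] force [-0.1  0.3  0.1] open 0.503
```

View pics/wrist3.png

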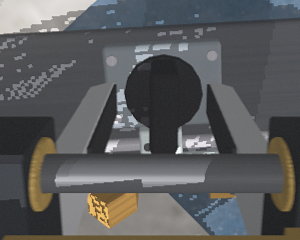

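Request:
servo_tool([
  [200,0.2,0.1,0,0.02,0,0],
  [230,0,0,0,0,0,0],
  [255,0,0,0,0,0,0],
  [255,0,0,0,0,0,0],
  [255,0,0,0,0,0,0],
  [255,0,0,0,0,0,0],
])

```text
time: 4.42
position: [458.8, 41.3, 46.0]
tool_rot: [-1.1, 1.269, 1.096]
wrist_force: [1.0, 0.2, -0.3]
opening: 0.148
```

```bash
python3 - <<'E'
from h import *
totool([458.7,40.1,46]);print(ctrl.observe()['ft_torque'].round(3))
E
```

```text
t 4.425 pos [458.8  41.3  46. ] zang 1.4221 down [ 0.0063  0.0028 -1.    ] tool delta mm [-0.  -0.1 -1.2] force [ 1.   0.2 -0.3] open 0.148
[ 0.028 -0.031  0.013]
```

The opening of 0.148 is about 13.9 mm, which matches the 14 mm bar, and the forces are low. Now I'll turn clockwise (+wx).

Request:
servo_tool([
  [255,0,0,0,0.1,0,0],
  [255,0,0,0,0.1,0,0],
  [255,0,0,0,0.1,0,0],
  [255,0,0,0,0,0,0],
])

```text
time: 4.92
position: [458.9, 41.8, 46.0]
tool_rot: [-0.866, 1.384, 0.866]
wrist_force: [0.5, 0.8, -0.2]
opening: 0.148
```

```bash
python3 - <<'E'
from h import *
totool([458.8,41,46]);st=ctrl.observe();print(st['ft_torque'].round(3))
for n in ['scene','side']:
    c,z,K,T=grab(n);save(n+'4',c);np.savez(f'pics/{n}4.npz',c=c,z=z,K=K,T=T)
E
```

```text
t 4.925 pos [458.9  41.8  46. ] zang 1.1145 down [ 0.0066  0.0035 -1.    ] tool delta mm [-0.  -0.3 -0.7] force [ 0.5  0.8 -0.2] open 0.148
[ 0.012  0.084 -0.043]
```

View pics/scene4.png

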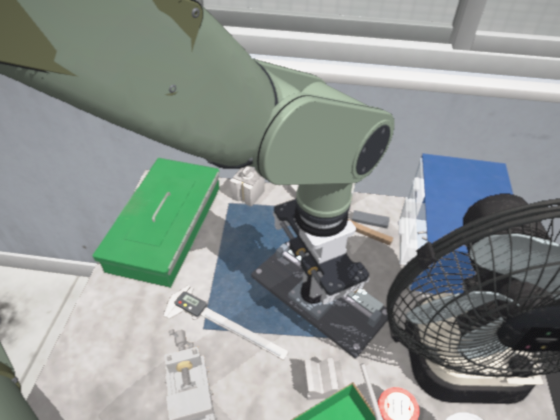

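View pics/side4.png

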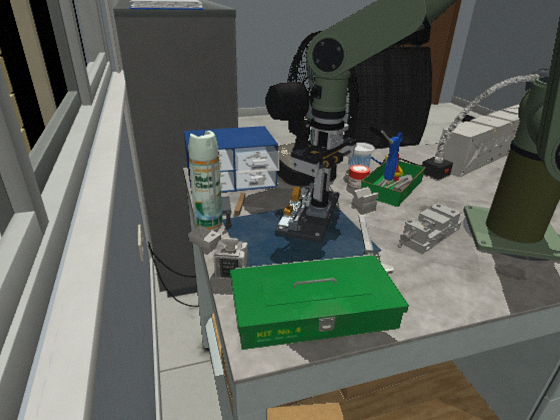

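The scene and side views show the gripper on the knob, clear of the fan and riders. I'll finish the turn.

Request:
servo_tool([
  [255,0,0,0,0.1,0,0],
  [255,0,0,0,0.1,0,0],
  [255,0,0,0,0.1,0,0],
  [255,0,0,0,0.015,0,0],
  [255,0,0,0,0,0,0],
])

```text
time: 5.65
position: [459.2, 42.1, 46.0]
tool_rot: [-0.623, 1.471, 0.624]
wrist_force: [1.3, 1.6, 1.0]
opening: 0.148
```

```bash
python3 - <<'E'
from h import *
totool([458.8,41,46]);st=ctrl.observe();print(st['ft_torque'].round(3))
c,z,K,T=grab('wrist');save('wrist5',c)
c,z,K,T=grab('side');save('side5',cv2.resize(c[175:250,265:355],None,fx=8,fy=8,interpolation=cv2.INTER_CUBIC))
E
```

```text
t 5.65 pos [459.2  42.1  46. ] zang 0.7984 down [ 0.0072  0.004  -1.    ] tool delta mm [-0.  -0.5 -1.1] force [1.3 1.6 1. ] open 0.148
[-0.005 -0.003 -0.061]
```

View pics/wrist5.png

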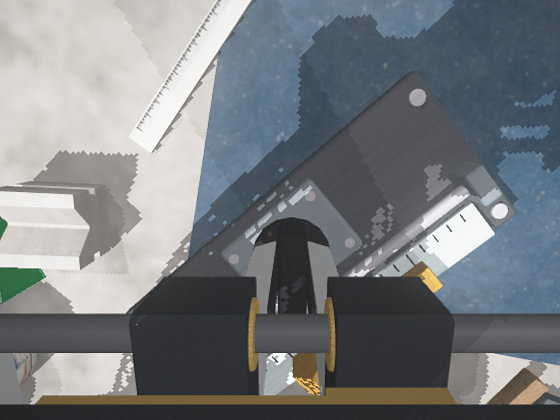

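View pics/side5.png

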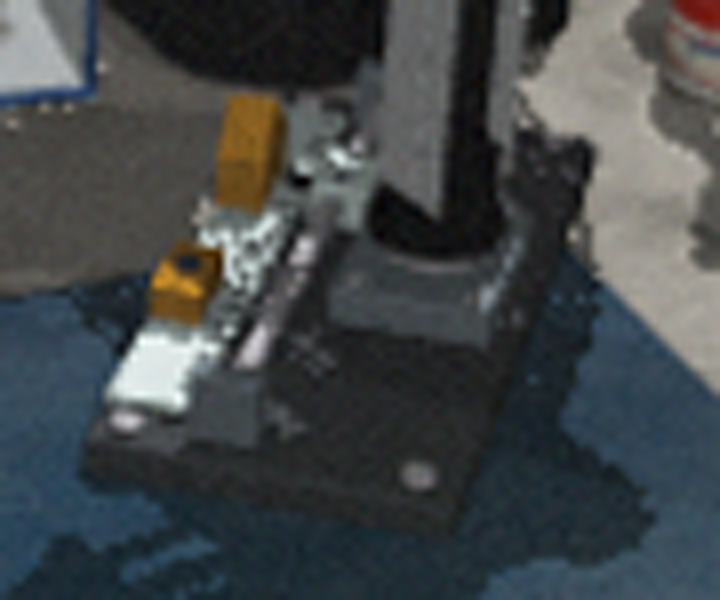

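The side view shows the carriage now next to the peaked rider. I'll release the knob and rise straight up.

Request:
servo_tool([
  [140,0,0,0,0,0,0],
  [140,0,0,0,0,0,0],
  [140,0,0,0,0,0,0],
  [140,0,0,0,0,0,0],
  [140,-2.0,0,0,0,0,0],
  [140,-4.0,0,0,0,0,0],
  [140,-4.0,0,0,0,0,0],
  [140,-4.0,0,0,0,0,0],
])

```text
time: 6.75
position: [454.2, 41.1, 185.5]
tool_rot: [-0.621, 1.481, 0.629]
wrist_force: [1.4, 0.4, -0.6]
opening: 0.451
```

```bash
python3 - <<'E'
from h import *
totool([510,30,215]);st=ctrl.observe();print(st['ft_torque'].round(3))
E
```

```text
t 6.75 pos [454.2  41.1 185.5] zang 0.799 down [-0.0041  0.0038 -1.    ] tool delta mm [-29.7 -47.6  31. ] force [ 1.4  0.4 -0.6] open 0.451
[-0.02   0.026  0.   ]
```

Request:
servo_tool([
  [140,-1.5,-2.4,1.5,0,0,0],
  [140,-1.0,-2.4,1.5,0,0,0],
  [140,0,0,0,0,0,0],
  [140,0,0,0,0,0,0],
])

```text
time: 7.25
position: [511.9, 28.8, 215.1]
tool_rot: [-0.623, 1.475, 0.626]
wrist_force: [0.2, 0.4, 0.1]
opening: 0.453
```

```bash
python3 - <<'E'
from h import *
totool([510,30,215])
c,z,K,T=grab('wrist');save('wrist6',c);np.savez('pics/wrist6.npz',c=c,z=z,K=K,T=T)
E
```

```text
t 7.25 pos [511.9  28.8 215.1] zang 0.7997 down [ 0.0027  0.003  -1.    ] tool delta mm [ 0.1  2.2 -0.5] force [0.2 0.4 0.1] open 0.453
```

View pics/wrist6.png

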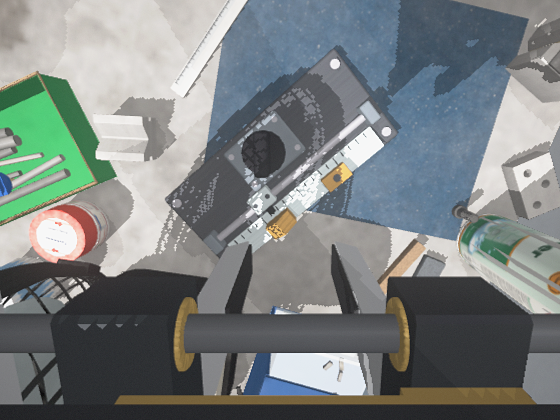

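```bash
python3 - <<'E'
from h import *
d=np.load('pics/wrist6.npz');c,z,K,T=d['c'],d['z'],d['K'],d['T'];P=cloud(z,K,T)
x0,y0,x1,y1=235,170,315,245
s=8;save('wrist6y',cv2.resize(c[y0:y1,x0:x1],None,fx=s,fy=s,interpolation=cv2.INTER_CUBIC))
x0,y0,x1,y1=160,40,400,250
s=2.8;save('wrist6z',cv2.resize(c[y0:y1,x0:x1],None,fx=s,fy=s,interpolation=cv2.INTER_CUBIC))
E
```

```text
(no output)
```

View pics/wrist6y.png

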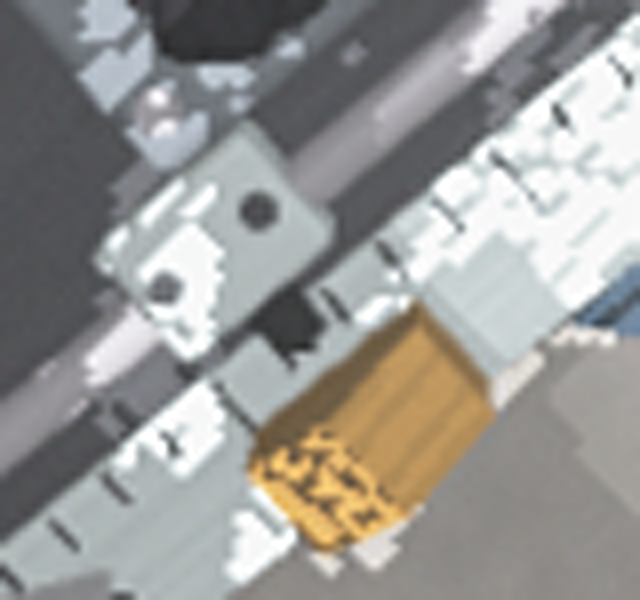

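View pics/wrist6z.png

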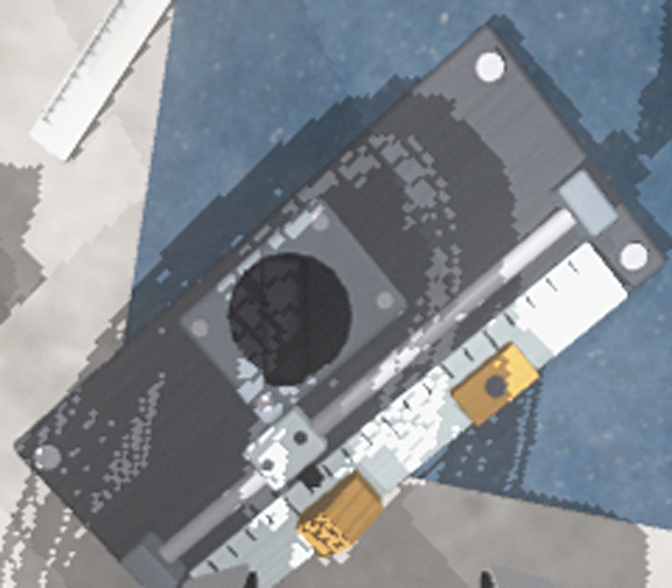

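```bash
python3 - <<'E'
from h import *
d=np.load('pics/wrist6.npz');c,z,K,T=d['c'],d['z'],d['K'],d['T'];P=cloud(z,K,T)
fy=lambda u,v:(235+(u+.5)/8-.5,170+(v+.5)/8-.5); fz=lambda u,v:(160+(u+.5)/2.8-.5,40+(v+.5)/2.8-.5)
A,B,D=[ray(*fz(u,v),K,T,15) for u,v in [(490,66),(634,256),(47,457)]]
print('screws',np.round([A,B,D],1))
yv=(A-D)[:2];yv/=np.linalg.norm(yv);xv=np.array([yv[1],-yv[0]]);C=((B+D)/2)[:2];print('yaw',np.arctan2(xv[1],xv[0]),C)
g=lambda p:(np.round((p[:2]-C)@xv,1),np.round((p[:2]-C)@yv,1))
for n,u,v,h in [('tip',310,345,25),('tipfL',297,361,25),('tipfR',325,323,25),('carr fL',193,358,32),('carr fR',332,238,32),('carr bL',97,260,32),('carr bR',248,122,32),('ridge f',320,430,52),('ridge b',408,515,52),('front base L',252,440,30),('front base R',415,303,30)]:
    p=ray(*fy(u,v),K,T,h);print(n,p.round(1),g(p))
u,v=proj([458.7,40.5,72],K,T).astype(int);roi=np.zeros(z.shape,bool);roi[v-28:v+28,u-28:u+28]=1
m=((P[...,2]>66)&(P[...,2]<76)&roi).astype(np.uint8)
N,l,s,_=cv2.connectedComponentsWithStats(m);i=1+np.argmax(s[1:,4]);m=l==i
t=np.ascontiguousarray(P[m][:,:2],dtype=np.float32);r=cv2.minAreaRect(t);qq=t-t.mean(0);w,V=np.linalg.eigh(qq.T@qq);a=np.arctan2(V[1,1],V[0,1]);print('knob',len(t),r,'pca',a,a+np.pi,'rel gauge',a+.0708,a+np.pi+.0708,a-np.pi+.0708,g(np.array(r[0])))
# ridge via depth: highest points near rider
hsv=cv2.cvtColor(c,cv2.COLOR_RGB2HSV);mm=(hsv[...,0]>8)&(hsv[...,0]<28)&(hsv[...,1]>110)&(hsv[...,2]>60)
rr=np.zeros(z.shape,bool);rr[200:245,262:302]=1
q=P[mm&rr&(P[...,2]>20)&(P[...,2]<56)];gx=(q[:,:2]-C)@xv;gy=(q[:,:2]-C)@yv
print('rider pts',len(q),'gx',gx.min(),gx.max(),'gy',gy.min(),gy.max())
for lo in np.arange(-54,-16,3):
    k=(gy>=lo)&(gy<lo+3)&(gx>39); 
    if k.sum()>2: print(lo+1.5,k.sum(),np.percentile(q[k,2],[10,50,90]).round(1))
E
```

```text
screws [[446.8 151.7  15. ]
 [533.1 145.5  15. ]
 [431.3 -68.8  15. ]]
yaw -0.07035291471377052 [482.16040156  38.34105822]
tip [511.5   1.2  25. ] (np.float64(31.9), np.float64(-35.0))
tipfL [511.9  -1.6  25. ] (np.float64(32.5), np.float64(-37.8))
tipfR [510.8   4.8  25. ] (np.float64(30.9), np.float64(-31.5))
carr fL [501.1  -9.7  32. ] (np.float64(22.3), np.float64(-46.6))
carr fR [502.5  14.7  32. ] (np.float64(21.9), np.float64(-22.2))
carr bL [483.2  -9.3  32. ] (np.float64(4.4), np.float64(-47.5))
carr bR [484.1  17.7  32. ] (np.float64(3.4), np.float64(-20.5))
ridge f [ 5.166e+02 -4.000e-01  5.200e+01] (np.float64(37.1), np.float64(-36.2))
ridge b [ 5.322e+02 -2.000e-01  5.200e+01] (np.float64(52.6), np.float64(-34.9))
front base L [514.7 -12.5  30. ] (np.float64(36.0), np.float64(-48.5))
front base R [516.5  16.1  30. ] (np.float64(35.8), np.float64(-19.8))
knob 711 ((459.3511047363281, 40.099571228027344), (13.86824893951416, 41.395652770996094), 46.52510070800781) pca 2.3750317 5.5166245 rel gauge 2.4458318 5.5874243 -0.695761 (np.float64(-22.9), np.float64(0.2))
rider pts 422 gx 36.72157790822169 52.75471726852306 gy -49.740638548250516 -20.018027029711025
-49.5 15 [37.5 37.8 39.2]
-46.5 27 [39.3 40.5 41.8]
-43.5 28 [43.  44.3 45.3]
-40.5 29 [45.7 46.8 48. ]
-37.5 26 [49.  49.9 51.8]
-34.5 43 [50.2 51.3 52.1]
-31.5 45 [46.7 48.1 49.9]
-28.5 43 [43.9 45.4 47. ]
-25.5 44 [41.1 42.2 43.5]
-22.5 41 [38.  39.2 40.8]
-19.5 21 [29.3 37.1 38.3]
```

```bash
python3 - <<'E'
from h import *
from scipy import ndimage
xv=np.array([np.cos(-.0704),np.sin(-.0704)]);yv=np.array([-xv[1],xv[0]]);C=np.array([482.15,38.4])
for n,(a,b,e,f) in dict(wrist1=(208,220,270,286),wrist6=(203,218,264,280)).items():
    d=np.load(f'pics/{n}.npz');c,z,K,T=d['c'],d['z'],d['K'],d['T'];P=cloud(z,K,T)
    g=cv2.cvtColor(c,cv2.COLOR_RGB2GRAY).astype(float)
    pts=[];W=[]
    for v in range(a,b):
        for u in range(e,f):
            p=ray(u,v,K,T,25);gx=(p[:2]-C)@xv
            if 25.5<gx<32.5 and g[v,u]<90: pts.append(((p[:2]-C)@xv,(p[:2]-C)@yv));W.append(90-g[v,u])
    pts=np.array(pts);W=np.array(W);print(n,len(pts),'centroid',np.average(pts,axis=0,weights=W).round(2),'gy',pts[:,1].min().round(1),pts[:,1].max().round(1))
    for lo in np.arange(25.5,32.5,1.5):
        k=(pts[:,0]>=lo)&(pts[:,0]<lo+1.5)
        if k.sum(): print('  gx',lo,k.sum(),pts[k,1].min().round(1),pts[k,1].max().round(1),np.average(pts[k,1],weights=W[k]).round(2))
    # carriage top by depth
    q=P.reshape(-1,3);gx=(q[:,:2]-C)@xv;gy=(q[:,:2]-C)@yv
    k=(q[:,2]>30)&(q[:,2]<35)&(gx>1)&(gx<24)&(abs(gy)<70);G=np.c_[gx,gy][k];print('  carriage',k.sum(),np.percentile(G[:,1],[1,50,99]).round(2),G[:,1].mean().round(2),'mid',(np.percentile(G[:,1],1)+np.percentile(G[:,1],99))/2)
    # ridge: fit two slopes
    k=(gx>40)&(gx<52)&(q[:,2]>38)&(q[:,2]<54)&(gy<-15)&(gy>-55);G=gy[k];Z=q[k,2]
    L=G<-38;Rr=G>-32;pl=np.polyfit(G[L],Z[L],1);pr=np.polyfit(G[Rr],Z[Rr],1);print('  ridge fit',pl.round(2),pr.round(2),'gy',(pr[1]-pl[1])/(pl[0]-pr[0]))
E
```

```text
wrist1 34 centroid [28.25 -3.66] gy -6.5 0.2
  gx 25.5 8 -6.2 -0.8 -3.9
  gx 27.0 12 -6.3 0.2 -3.15
  gx 28.5 6 -6.4 -1.1 -4.05
  gx 30.0 8 -6.5 -0.1 -3.87
  carriage 451 [-15.77  -3.01   9.53] -3.0 mid -3.1208808088995985
  ridge fit [ 1.02 88.55] [-1.03 16.08] gy -35.196848102762694
wrist6 40 centroid [ 28.54 -35.33] gy -39.0 -28.8
  gx 25.5 10 -39.0 -32.0 -35.34
  gx 27.0 9 -38.1 -31.9 -35.23
  gx 28.5 11 -38.8 -28.8 -35.37
  gx 30.0 8 -38.7 -32.6 -35.34
  gx 31.5 2 -38.6 -35.5 -35.71
  carriage 459 [-47.38 -34.27 -21.73] -34.09 mid -34.556542149844205
  ridge fit [ 0.99 87.14] [-0.97 17.69] gy -35.37783736569335
```

By the arrow centroid the pointer is at gauge y ≈ -35.3, and by the carriage edges ≈ -34.6. The ridge fit gives ≈ -35.3, so they agree within about 0.7 mm. I'll do one last check of the mag-base knob before handing in.

```bash
python3 - <<'E'
from h import *
a=np.load('pics/side0.npz')['c'];c,z,K,T=grab('side')
x0,y0,x1,y1=185,180,345,290
im=np.hstack([cv2.resize(k[y0:y1,x0:x1],None,fx=2.5,fy=2.5,interpolation=cv2.INTER_CUBIC) for k in (a,c)]);save('side7',im)
# magnetic base region diff
print('mag base diff',np.abs(a[225:275,205:255].astype(int)-c[225:275,205:255]).mean())
totool([510,30,215])
E
```

```text
mag base diff 7.660533333333333
t 7.35 pos [511.8  28.8 215.1] zang 0.7998 down [ 0.003   0.0029 -1.    ] tool delta mm [ 0.1  2.1 -0.5] force [-0.2 -0.4 -0.9] open 0.447
```

View pics/side7.png

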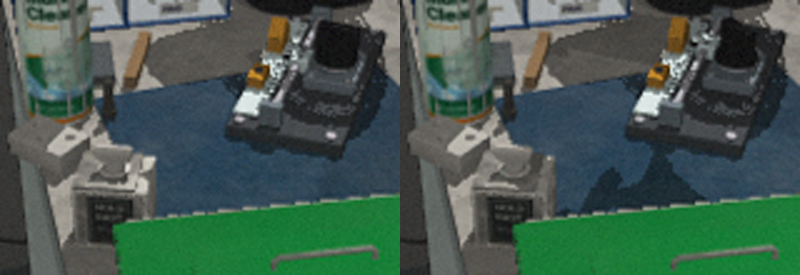

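The before/after side views show the magnetic base and its knob in the same place, at (110,165) and (510,165); only the arm's shadow has changed. The gauge knob is turned, the carriage stands by the peaked rider, and the gripper is clear. I'm handing in.

```bash
python3 -c "
from workcell import ctrl
print(ctrl.sign_off())"
```

```text
the job is handed in; nothing more can be done
None
```

I gripped the gauge's black bar knob across its width and turned it about 0.62 rad clockwise. I then released it, rose straight up and handed the job in at about 7.4 s with the gripper clear.

- **Pointer position:** after release, the wrist camera put the peaked rider's ridge at about -35.3 mm along the scale from the middle. The pointer read -35.3 mm from the arrow's black pixels and -34.6 mm from the carriage edges. The knob angle gave -34.4 to -34.8 mm. The readings disagree by up to about 0.9 mm, so the pointer stands opposite the ridge to within about 1 mm. I did not re-grip the knob to trim it further.
- **Other checks:** wrist force readings after each move stayed below about 3 N. The magnetic base and its knob look unmoved in the before and after side views. The numeric difference there was 7.7 grey levels, which I put down to the arm's shadow.

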